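# Fit the hook-in cover on the battery box

## Robot

A 6-joint arm with a two-finger parallel gripper is mounted at the origin on a cart in front of the work surface, level with it; the furniture and walls round the work are solid. World frame = base frame: x ahead of the robot, y to its left, z up, the work surface at z = 0. Lengths are in m, angles in rad, forces in N, time in s.
With the tool pointing down it reaches from about 0.325 to 1 m from the base axis. Payload 5.1 kg.
Tool frame: the origin (TCP) lies midway between the tips of the shut fingers; the grasp point (between the pads) lies 19 mm behind it; z points along the fingers, y is the line along which they close (so a half turn about z gives the same grasp; the last joint's range is limited). The gripper opens to 85 mm and grips with 20 to 120 N. Pads are 22 mm wide; open, the fingers measure 114 mm over their backs; the gripper's body (76 mm by 85 mm) begins 54 mm behind the grasp point. The pads swing forward as they close: fully open they stand 13 mm farther back than shut.
Start: joints at [1.191, 0.124, 1.65, -0, 1.367, -0.083], TCP at [0.19, 0.622, 0.231] pointing down, gripper open.
Joint ranges: [-2.61, 2.61], [-1.02, 2.33], [0.03, 2.71], [-1.35, 4.49], [0.32, 2.68], [-2.91, 2.91]. Speed limits (rad/s): [2.57, 2.57, 3.14, 3.14, 3.14, 3.14].

## Interface

Orientations are given as a unit quaternion [w, x, y, z].
In Python, from rig import sense, grab_frame, camera_info, job_done gives the robot as it stands.
- The arm moves only by the tool step_arm, never from a script. Its argument "motion" is a list that holds one entry, the list of rows, each a list of 7 numbers: the shift along the tool's x, y, z each as a share of 0.25 m, from -1 to 1, then the turn, a rotation vector about the tool's x, y, z each as a share of 30 degrees, from -1 to 1, then the closure, from -1 (fully open) to 1 (shut), so that 0 is half open. In form: [[[dx, dy, dz, rx, ry, rz, gripper], ...]]. A call has 1 to 20 rows; each row is the pose to reach, as a shift and turn from the pose commanded when the call began, along the tool's axes at that moment; what a row does not reach only later rows make up. A row lasts 1/10 s, in which the tool goes at most 50 mm and 8.59 degrees, less where a joint would pass 70% of its speed; a pose out of reach is approached as far as the arm can. A call with a number of a shift or a turn outside -1 to 1 is refused whole. A call with a gripper value outside its range is refused whole. The fingers move at their own pace and stop on an object; "squeeze" is the grip in N (left out, the last holds). Time passes only in rows, so rows that repeat a pose let the fingers close. It gives the time, the measured TCP pose, the force, the opening and the grip force at its end, in the units of the state.
- sense(): the state, without advancing time (a new reading comes with each control period).
- grab_frame(name): name is "scene" or "side" or "wrist"; returns (picture, depth): 420x560x3 uint8, red, green, blue; 420x560 float32, m along the optical axis (not along the pixel's ray), 0 where there is no reading.
- camera_info(name): a dict with "K" (3x3 intrinsics, pixels), "eye" and "attitude" of the camera in the world. Camera axes: x right, y up, looking along -z (the intrinsics and any distortion apply to the point x, -y, -z); pixel columns grow to the right and rows downward; lengths in m; the calibration is good to about 2 mm. A picture is of the moment at which its call begins: read the wrist's pose just before it. camera_info takes no time and is no camera call; for the wrist camera it gives the pose at the moment of the call.
- job_done(): hands the job in; it is judged then, once.
The state is a dict: "time_s": time; "joint_pos": joint angles; "joint_velocities": joint speeds; "effort": joint torques, N m; "eef_pos": TCP position; "orientation": TCP orientation; "wrist_force": force on the tool from outside, world axes, zero at the start; "ft_torque": the same for the moment, N m; "gripper_width": finger opening in m; "finger_force": force on a finger pad.
Only numpy, scipy, OpenCV 4.12 (cv2) and the standard library are available. Lean on these libraries where they do the work, as an engineer would, in place of code of your own. Each camera call takes 0.05 s, during which the arm holds its last target. There are 200 camera calls.

## Task

Close the open battery box with the cover that fits it, the larger of the two loose metal covers: tilt it, hook one of its short edges under the box's lip, then lower the other edge inside the opposite end wall so that the cover lies flat on the box. Let go of it, and leave the smaller cover where it is.

Things in the scene. Friction and masses are not known exactly. Their poses are not given: they have to be found in the camera images.
- battery_box: Open grey plastic box fixed to the table, cells and a board inside, 142 (x) x 96 (y) mm. Origin: centre of its underside; x along its length, away from the robot, z up. The cover lies on the flat rims of the long sides, 34 mm above the origin, 15 mm or more wide, no wall above them. The 120 mm cover has 6 mm of play each way about x = 0 and cannot go in flat from above.
- lip_edge (a point): Middle of the lower free edge of the lip at the box's -x end (robot side), box axes: x = -47, z = 47 mm in the box. The lip spans the box's width, 13 mm above the rims here, falling to 8 mm at the end wall behind it (inner face x = -66 mm); its top is 51 mm above the table. The cover's edge goes under it, tilted 10 to 20 degrees with the +x edge high.
- stop_wall (a point): Top middle of the inner face of the plain end wall at the box's +x end, box axes: x = +66 mm in the box; it rises 13 mm above the rims. The cover's other short edge comes down on the inside of it.
- cover_grip (a point): Centre of the handle bar of the larger cover: loose aluminium plate 120 (x) x 90 (y) x 5 mm, same either way round, 0.18 kg, lying flat on the table. The point is 33 mm above the middle of the plate's underside. The black bar is 64 mm long (x), 14 wide (y), 18 tall (z), with 19 mm free below it. x along the 120 mm length, z up.
- short_cover_grip (a point): The smaller cover, too small for this box: 84 (x) x 64 (y) x 5 mm plate, otherwise alike, with the same handle; the point is the centre of its handle bar, 33 mm above its underside. To be left alone.

How it is judged:
By the outcome, as a careful person would: the job done as asked, in the order asked, and still so for the second after the job is handed in, with the robot touching nothing.
It also fails if it takes over 38 s, if anything falls off the work surface, if the arm or the gripper's body presses on something with over 40 N, if the wrist force passes 120 N, or if a joint passes its speed limit or range.

## Working session

There is one attempt and no reset: what is moved stays moved. The work goes in short steps, Python scripts to look and compute and a tool call to move; the robot and the scene stay as the last step left them, time stands still between calls to the robot, and variables do not carry over. Pictures are saved under pics/ and viewed, at most 11 in all, crops included, and the job is handed in when it is done.

Besides the shell and the picture viewer there is one more tool, called after "Emit:" in YAML: its name, and indented under it one key for each argument. step_arm: Moves the arm, as the interface text tells. Its arguments: {"type":"object","properties":{"motion":{"type":"array","items":{"type":"array","items":{"type":"array","items":{"type":"number"}}}},"squeeze":{"type":"number"}},"required":["motion"]}

```bash
ls; mkdir -p pics; cat > h.py <<'E'
import numpy as np, cv2
from scipy.spatial.transform import Rotation as R
from rig import sense, grab_frame, camera_info, job_done
def cam(n):
    c=camera_info(n); return c
def att(c):
    a=np.array(c["attitude"],float)
    return a if a.shape==(3,3) else R.from_quat(a[[1,2,3,0]]).as_matrix()
def pts(c,depth):
    K=np.array(c["K"]); v,u=np.mgrid[:depth.shape[0],:depth.shape[1]]
    d=np.stack([(u-K[0,2])/K[0,0],-(v-K[1,2])/K[1,1],-np.ones(u.shape)],-1)*depth[...,None]
    return d@att(c).T+np.array(c["eye"])
def ray(c,u,v):
    K=np.array(c["K"]); d=att(c)@np.array([(u-K[0,2])/K[0,0],-(v-K[1,2])/K[1,1],-1]); return np.array(c["eye"]),d
def onplane(c,u,v,z):
    e,d=ray(c,u,v); return e+d*(z-e[2])/d[2]
E
python3 - <<'E'
from h import *
ims=[]
for n in ["scene","side","wrist"]:
    c=camera_info(n); p,d=grab_frame(n); print(n,c)
    np.savez(f"pics/{n}0.npz",p=p,d=d,K=c["K"],eye=c["eye"],attitude=c["attitude"])
    cv2.imwrite(f"pics/{n}0.png",p[...,::-1])
s=sense();print(s)
E
```

```text
pics
scene {'K': array([[426.37892021,   0.        , 284.27754603],
       [  0.        , 426.37892021, 211.64712418],
       [  0.        ,   0.        ,   1.        ]]), 'eye': array([-0.03435677, -0.52397313,  0.39029433]), 'attitude': array([ 0.76705591,  0.50633069, -0.21543461, -0.32991271])}
side {'K': array([[442.79344719,   0.        , 280.06902184],
       [  0.        , 442.79344719, 206.98798961],
       [  0.        ,   0.        ,   1.        ]]), 'eye': array([ 0.38500921, -0.67316896,  0.52830348]), 'attitude': array([ 0.8724968 ,  0.4782232 , -0.0583354 , -0.08154074])}
wrist {'K': array([[342.40075729,   0.        , 279.88858506],
       [  0.        , 342.40075729, 202.63481747],
       [  0.        ,   0.        ,   1.        ]]), 'eye': array([0.12298325, 0.6414594 , 0.37223055]), 'attitude': array([ 0.79621918, -0.11081479, -0.08063139,  0.58928235])}
{'time_s': 0.15, 'joint_pos': array([ 1.19139476e+00,  1.24389157e-01,  1.65136805e+00,  2.77553398e-08,
        1.36753430e+00, -8.26199231e-02]), 'joint_velocities': array([ 0.00126778, -0.0023974 , -0.00190676,  0.00099642, -0.00223407,
       -0.00012432]), 'effort': array([ 2.57141019e-04, -4.24227011e+01, -3.66013169e+01, -6.78342417e-05,
        4.68449114e-03, -5.17627839e-06]), 'eef_pos': array([0.18994805, 0.62111803, 0.23030892]), 'orientation': array([-1.94499443e-04,  1.47846782e-01,  9.89009913e-01, -8.26859694e-04]), 'wrist_force': array([-0.52830099,  0.54768507,  0.63371846]), 'ft_torque': array([ 0.03770336,  0.0674086 , -0.05511899]), 'finger_force': 0.0, 'gripper_width': 0.08544193604397873}
```

View pics/scene0.png

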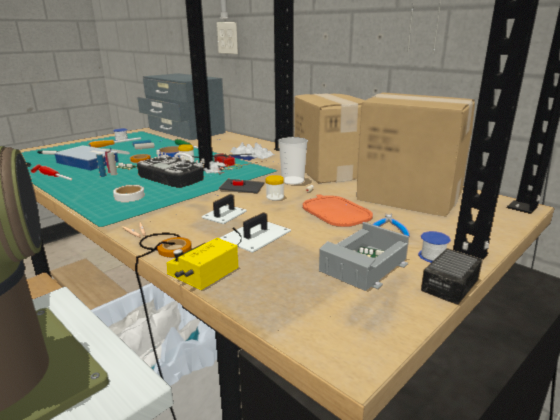

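View pics/side0.png

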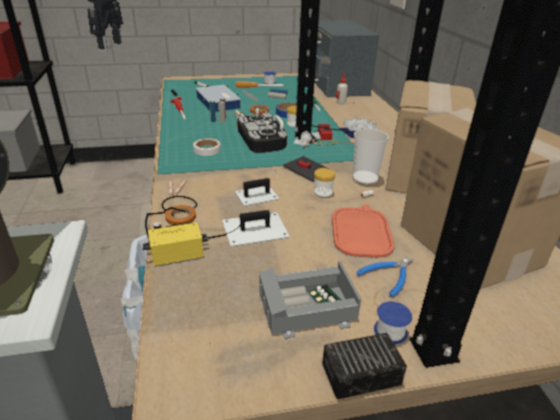

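The scene view shows the large cover at (256,230), the small one at (224,208) and the box at (365,255). In the side view they are at (255,225), (257,192) and (308,298). There is a shelf post to the right of the box and a yellow box near the covers.

```bash
cat > m.py <<'E'
from h import *
for n in ["scene","side"]:
    c=dict(np.load(f"pics/{n}0.npz")); P=pts(c,c["d"]); I=c["p"].astype(int); hsv=cv2.cvtColor(c["p"],cv2.COLOR_RGB2HSV).astype(int)
    box={"scene":(slice(190,260),slice(195,300)),"side":(slice(170,250),slice(215,295))}[n]
    w=np.zeros(I.shape[:2],np.uint8); b=w.copy()
    w[box]=((hsv[box][...,1]<45)&(hsv[box][...,2]>150)); b[box]=(hsv[box][...,2]<70)
    for name,m in(("white",w),("black",b)):
        k,l,st,ce=cv2.connectedComponentsWithStats(m)
        for i in range(1,k):
            if st[i,4]<60: continue
            q=P[l==i]; q=q[np.isfinite(q).all(1)&(q[:,2]>-.02)]
            z=np.percentile(q[:,2],[5,50,95])
            print(n,name,st[i],"z",z.round(4),"med",np.median(q,0).round(4))
            if name=="white":
                v,u=np.where(l==i); X=np.array([onplane(c,a,bb,.005)[:2] for a,bb in zip(u,v)]).astype(np.float32)
                r=cv2.minAreaRect(X*1000); print("  rect",r)
            else:
                r=cv2.minAreaRect((q[q[:,2]>z[2]-.006][:,:2]*1000).astype(np.float32)); print("  top",r)
    # box: grey
    bx={"scene":(slice(215,300),slice(310,415)),"side":(slice(255,345),slice(250,365))}[n]
    q=P[bx].reshape(-1,3); h=hsv[bx].reshape(-1,3)
    print(n,"box zhist",np.histogram(q[(h[:,1]<50)][:,2],bins=np.arange(0,.07,.003)))
    for lo,hi in((.045,.056),(.031,.038)):
        s=q[(q[:,2]>lo)&(q[:,2]<hi)&(h[:,1]<60)]; print(lo,len(s),cv2.minAreaRect((s[:,:2]*1000).astype(np.float32)))
    t=P[...,:]; print("table z",np.median(P[300:310,280:300,2]) if n=="scene" else np.median(P[270:290,200:240,2]))
E
python3 m.py
python3 - <<'E'
from h import *
a=cv2.imread("pics/scene0.png")[185:305,160:460]; b=cv2.imread("pics/side0.png")[170:350,140:420]
cv2.imwrite("pics/c1.png",np.vstack([cv2.resize(a,(750,300),interpolation=2),cv2.resize(b[:, :],(750,300) if 0 else (467,300),interpolation=2) if 0 else np.pad(cv2.resize(b,(467,300),interpolation=2),((0,0),(0,283),(0,0)))]))
E
```

```text
scene white [267 190  17  10 157] z [0.0016 0.0128 0.0244] med [0.6606 0.1728 0.0128]
  rect ((679.197998046875, 189.57455444335938), (65.26194763183594, 40.543174743652344), 45.72261428833008)
scene white [202 205  44  19 394] z [0.0002 0.0039 0.0054] med [0.5126 0.1841 0.0039]
  rect ((514.302978515625, 188.78396606445312), (90.77101135253906, 69.450927734375), 11.373246192932129)
scene white [220 222  71  31 990] z [0.0014 0.0041 0.0055] med [0.4817 0.0485 0.0041]
  rect ((490.5158386230469, 60.167076110839844), (124.2304458618164, 96.64997100830078), 5.39078950881958)
scene black [214 195  20  22 211] z [0.0095 0.0303 0.0405] med [0.5115 0.1885 0.0303]
  top ((515.966552734375, 189.39720153808594), (56.83827590942383, 9.940146446228027), 10.704805374145508)
scene black [244 214  23  24 276] z [0.0097 0.0312 0.0413] med [0.4865 0.0583 0.0312]
  top ((228.52926635742188, -216.41757202148438), (808.1057739257812, 41.99081802368164), 46.502994537353516)
scene box zhist (array([221, 247, 267, 231, 214, 199, 164, 184, 174, 174, 358, 496, 142,
       142, 201, 347, 188,   1,   0,   0,  
[... 1304 characters left out ...]
]
  top ((425.7472229003906, -299.0291748046875), (750.486572265625, 57.71101760864258), 79.3885726928711)
side box zhist (array([ 93, 497, 343, 318, 257, 328, 338, 421, 177, 169, 181, 894, 423,
       118, 111, 262, 378, 188,   2,   0,   0,   0,   0]), array([0.   , 0.003, 0.006, 0.009, 0.012, 0.015, 0.018, 0.021, 0.024,
       0.027, 0.03 , 0.033, 0.036, 0.039, 0.042, 0.045, 0.048, 0.051,
       0.054, 0.057, 0.06 , 0.063, 0.066, 0.069]))
0.045 847 ((546.2031860351562, -205.17739868164062), (141.94822692871094, 174.9954376220703), 1.3835387229919434)
0.031 1433 ((543.139892578125, -165.94444274902344), (141.21380615234375, 98.29438781738281), 2.512904405593872)
table z 0.001849696340629925
```

View pics/c1.png

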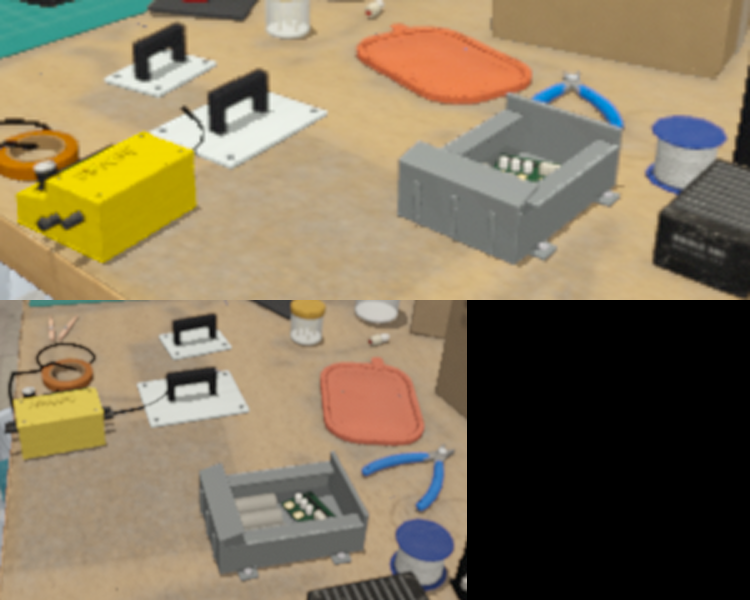

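View pics/wrist0.png

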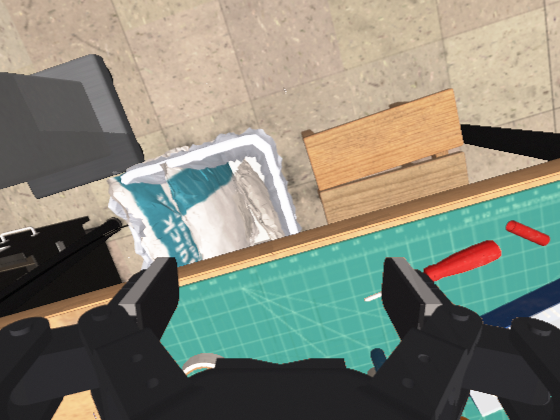

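```bash
cat >> h.py <<'E'
def Rdown(yaw,pitch=0):
    """tool down, tool x toward -x of object frame with given yaw; pitch>0 raises the +x edge of what is held (deg)"""
    o=R.from_euler("z",yaw,degrees=True)*R.from_euler("y",-pitch,degrees=True)
    return o*R.from_matrix(np.array([[-1,0,0],[0,1,0],[0,0,-1]]).T)
def plan(ts,pose=None):
    s=sense(); p0=np.array(s["eef_pos"]) if pose is None else pose[0]; q=s["orientation"]
    R0=R.from_quat([q[1],q[2],q[3],q[0]]) if pose is None else pose[1]
    print("t",s["time_s"],"tcp",p0.round(4),"j",s["joint_pos"].round(3),"f",s["wrist_force"].round(1),"w",s["gripper_width"])
    for p,r in ts:
        print(np.r_[R0.inv().apply(np.array(p)-p0)/.25,(R0.inv()*r).as_rotvec(degrees=True)/30].round(4).tolist())
E
python3 - <<'E'
from h import *
T=(np.array([.49,.06,.24]),Rdown(5))
p0=np.array(sense()["eef_pos"])
plan([(p0+(T[0]-p0)*k/3,T[1]) for k in (1,2,3)])
c=dict(np.load("pics/scene0.npz")); P=pts(c,c["d"]); h=cv2.cvtColor(c["p"],cv2.COLOR_RGB2HSV)
m=(h[...,0]>20)&(h[...,0]<35)&(h[...,1]>200)&(h[...,2]>100); m[:230]=0;m[300:]=0
print("yellow",np.percentile(P[m],[2,50,98],axis=0).round(3))
print("post/boxes pts above .08 near x<.9:",P[(P[...,2]>.08)&(P[...,2]<.5)&(P[...,0]>.3)&(P[...,0]<.78)&(abs(P[...,1])<.35)].round(2)[::400].tolist())
E
```

```text
t 0.15 tcp [0.1899 0.6211 0.2303] j [ 1.191  0.124  1.651  0.     1.368 -0.083] f [-0.5  0.5  0.6] w 0.08544193604397873
[-0.6014, -0.5985, -0.012, -0.0031, -0.0009, -0.7335]
[-1.2027, -1.1969, -0.024, -0.0031, -0.0009, -0.7335]
[-1.8041, -1.7954, -0.036, -0.0031, -0.0009, -0.7335]
yellow [[ 0.288 -0.019  0.001]
 [ 0.321 -0.008  0.032]
 [ 0.381  0.059  0.046]]
post/boxes pts above .08 near x<.9: [[0.69, -0.27, 0.43], [0.69, -0.28, 0.42], [0.69, -0.3, 0.4], [0.68, -0.28, 0.39], [0.68, -0.28, 0.37], [0.68, -0.31, 0.36], [0.68, -0.31, 0.35], [0.68, -0.3, 0.33], [0.68, -0.3, 0.32], [0.69, -0.28, 0.3], [0.68, -0.31, 0.29], [0.69, -0.27, 0.27], [0.68, -0.27, 0.25], [0.68, -0.3, 0.24], [0.71, -0.31, 0.22], [0.68, -0.27, 0.2], [0.69, -0.31, 0.19], [0.68, -0.31, 0.18], [0.68, -0.3, 0.15], [0.68, -0.3, 0.14], [0.68, -0.3, 0.11], [0.7, -0.32, 0.09]]
```

Emit:
step_arm:
  motion:
    - [[-0.3, -0.3, -0.006, 0, 0, -0.25, -1], [-0.45, -0.45, -0.01, 0, 0, -0.45, -1], [-0.6, -0.6, -0.012, 0, 0, -0.7335, -1], [-0.75, -0.75, -0.015, 0, 0, -0.7335, -1], [-0.9, -0.9, -0.018, 0, 0, -0.7335, -1], [-0.97, -0.97, -0.019, 0, 0, -0.7335, -1], [-0.97, -0.97, -0.019, 0, 0, -0.7335, -1], [-0.97, -0.97, -0.019, 0, 0, -0.7335, -1]]

```text
time_s: 0.95
eef_pos: [0.3529, 0.3151, 0.236]
orientation: [0.0, -0.04, 0.999, -0.001]
wrist_force: [-0.0, 0.7, 0.8]
gripper_width: 0.0853
finger_force: 0.0
```

```bash
python3 -c "
from h import *
plan([(np.array([.49,.06,.24]),Rdown(5))])"
```

```text
t 0.95 tcp [0.3529 0.3151 0.236 ] j [ 6.160e-01 -2.840e-01  2.026e+00 -1.000e-03  1.400e+00 -1.035e+00] f [-0.   0.7  0.8] w 0.08534178591950539
[-0.4641, -1.0614, -0.0145, -0.0021, 0.0016, -0.012]
```

Emit:
step_arm:
  motion:
    - [[-0.1, -0.2, 0, 0, 0, 0, -1], [-0.18, -0.4, 0, 0, 0, 0, -1], [-0.26, -0.6, 0, 0, 0, 0, -1], [-0.34, -0.8, -0.01, 0, 0, 0, 0], [-0.46, -1.0, -0.015, 0, 0, -0.01, 0], [-0.46, -1.0, -0.015, 0, 0, -0.01, 0], [-0.46, -1.0, -0.015, 0, 0, -0.01, 0], [-0.46, -1.0, -0.015, 0, 0, -0.01, 0]]

```text
time_s: 1.75
eef_pos: [0.4873, 0.0801, 0.2393]
orientation: [-0.001, -0.046, 0.999, 0.0]
wrist_force: [0.0, 0.1, -0.4]
gripper_width: 0.0427
finger_force: 0.0
```

```bash
cat > w.py <<'E'
from h import *
import sys
k=sys.argv[1]
c=camera_info("wrist"); s=sense(); p,d=grab_frame("wrist")
np.savez(f"pics/w{k}.npz",p=p,d=d,K=c["K"],eye=c["eye"],attitude=c["attitude"]); cv2.imwrite(f"pics/w{k}.png",p[...,::-1])
print(s["eef_pos"],c["eye"])
P=pts(c,d); h=cv2.cvtColor(p,cv2.COLOR_RGB2HSV)
w=((h[...,1]<45)&(h[...,2]>150)).astype(np.uint8)
n,l,st,ce=cv2.connectedComponentsWithStats(w)
for i in range(1,n):
    if st[i,4]<1500: continue
    q=P[l==i]; v,u=np.where(l==i); X=np.array([onplane(c,a,b,.005)[:2] for a,b in zip(u,v)])
    print(st[i],"z",np.percentile(q[:,2],[5,50,95]).round(4),"rect",cv2.minAreaRect((X*1000).astype(np.float32)))
b=(h[...,2]<70)&(abs(P[...,2]-.0415)<.004)
n,l,st,ce=cv2.connectedComponentsWithStats(b.astype(np.uint8))
for i in range(1,n):
    if st[i,4]<200: continue
    q=P[l==i]; print("bar",st[i],"z",np.median(q[:,2]).round(4),cv2.minAreaRect((q[:,:2]*1000).astype(np.float32)))
E
python3 w.py 1
```

```text
[0.48727866 0.08005036 0.23934809] [0.41769843 0.07362633 0.381508  ]
[ 224  120   84  106 6096] z [0.0031 0.0044 0.0057] rect ((492.1194763183594, 65.75039672851562), (118.83952331542969, 90.1160659790039), 5.24921178817749)
[   0  141   97  127 6374] z [0.0025 0.0335 0.0495] rect ((552.6859130859375, -182.71543884277344), (146.22549438476562, 102.90644073486328), 2.0390820503234863)
[ 349  167   58   75 2886] z [0.0028 0.0043 0.0057] rect ((515.6217041015625, 195.88478088378906), (83.79647827148438, 63.87812805175781), 11.377365112304688)
bar [259 150  13  61 739] z 0.041 ((491.76300048828125, 65.43006896972656), (62.441104888916016, 12.190789222717285), 4.872358322143555)
bar [380 185  14  58 717] z 0.0409 ((515.6881103515625, 195.13916015625), (62.621456146240234, 13.377137184143066), 10.480857849121094)
```

View pics/w1.png

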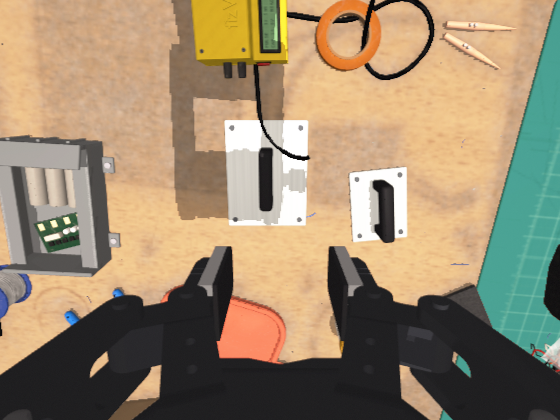

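The wrist view shows the large cover at (266,172) with its bar at (266,180), the small cover at (378,205) and the box at (55,205). A thin cable crosses the cover's robot-side corner from (258,70) to (308,157). I'll check the cable's height and lower the tool.

```bash
python3 - <<'E'
from h import *
c=dict(np.load("pics/w1.npz")); P=pts(c,c["d"])
for u,v in [(257,80),(259,100),(264,125),(275,145),(290,154),(305,157)]:
    q=P[v-4:v+5,u-4:u+5].reshape(-1,3); print(u,v,q[q[:,2].argmax()].round(4),np.median(q[:,2]).round(4))
plan([(np.array([.492,.0645,z]),Rdown(5)) for z in (.11,.016)])
E
```

```text
257 80 [0.3928 0.0468 0.0066] 0.0034
259 100 [0.4114 0.0492 0.0068] 0.0033
264 125 [0.4342 0.0573 0.0065] 0.0047
275 145 [0.4615 0.0684 0.0187] 0.0047
290 154 [0.4692 0.094  0.008 ] 0.0053
305 157 [0.4177 0.0736 0.3815] 0.0091
t 1.8 tcp [0.487  0.0805 0.2394] j [ 5.500e-02 -2.350e-01  1.981e+00  1.000e-03  1.397e+00 -1.609e+00] f [-0.2  0.1 -0.5] w 0.042607365675000744
[-0.0144, -0.0661, 0.5176, 0.0012, -0.0018, 0.0112]
[-0.0147, -0.0663, 0.8936, 0.0012, -0.0018, 0.0112]
```

```bash
cat > bx.py <<'E'
from h import *
import sys
c=dict(np.load(f"pics/{sys.argv[1]}.npz")); P=pts(c,c["d"]); h=cv2.cvtColor(c["p"],cv2.COLOR_RGB2HSV)
ok=(h[...,1]<60)&(abs(P[...,0]-.545)<.1)&(abs(P[...,1]+.166)<.08)
for lo,hi in((.0455,.056),(.031,.0375)):
    m=(ok&(P[...,2]>lo)&(P[...,2]<hi)).astype(np.uint8)
    n,l,st,ce=cv2.connectedComponentsWithStats(m,connectivity=8)
    for i in range(1,n):
        if st[i,4]<60: continue
        q=P[l==i]; print(lo,st[i],"z",np.percentile(q[:,2],[5,50,95]).round(4),[np.round(x,1).tolist() for x in cv2.minAreaRect((q[:,:2]*1000).astype(np.float32))])
    q=P[m>0]; print(" all",[np.round(x,1).tolist() for x in cv2.minAreaRect((q[:,:2]*1000).astype(np.float32))])
E
for k in w1 scene0 side0; do echo $k; python3 bx.py $k; done
```

```text
w1
0.0455 [   0  144   80   26 1492] z [0.0459 0.0481 0.0506] [[485.5, -156.1], [22.2, 77.0], 2.1]
0.0455 [  2 268  90   9 305] z [0.0456 0.0464 0.0475] [[612.4, -161.1], [5.3, 95.8], 2.1]
 all [[544.0, -163.5], [142.2, 95.8], 2.0]
0.031 [   0  144   98  129 3555] z [0.0318 0.0334 0.0349] [[543.9, -163.8], [140.8, 97.4], 2.1]
 all [[557.2, -171.1], [171.6, 113.7], 1.6]
scene0
0.0455 [323 241  52  25 416] z [0.0457 0.0479 0.0499] [[487.6, -167.9], [25.5, 95.4], 2.0]
 all [[546.5, -165.2], [143.6, 95.3], 2.6]
0.031 [319 226  90  48 854] z [0.0317 0.0334 0.0366] [[545.0, -165.8], [145.0, 97.2], 2.4]
 all [[558.0, -182.2], [170.1, 131.2], 1.6]
side0
0.0455 [338 260  23  41 126] z [0.0461 0.0482 0.0498] [[613.7, -163.8], [5.0, 95.4], 1.5]
0.0455 [260 267  28  48 687] z [0.0464 0.0496 0.0527] [[486.5, -167.8], [24.1, 97.5], 1.9]
 all [[545.2, -165.6], [141.7, 97.5], 2.1]
0.031 [276 266  71  16 524] z [0.0328 0.0354 0.0369] [[556.9, -136.4], [109.9, 43.0], 0.1]
0.031 [268 283  92  38 852] z [0.0319 0.0353 0.0369] [[544.1, -190.8], [141.3, 53.1], 4.9]
 all [[555.3, -182.3], [164.9, 131.7], 1.7]
```

Emit:
step_arm:
  motion:
    - [[-0.01, -0.04, 0.15, 0, 0, 0, 0], [-0.0144, -0.0661, 0.35, 0, 0, 0.01, 0], [-0.0144, -0.0661, 0.52, 0, 0, 0.01, 0], [-0.0144, -0.0661, 0.52, 0, 0, 0.01, 0], [-0.0144, -0.0661, 0.52, 0, 0, 0.01, 0]]

```text
time_s: 2.3
eef_pos: [0.492, 0.0648, 0.11]
orientation: [-0.001, -0.045, 0.999, 0.0]
wrist_force: [0.0, 0.0, 0.3]
gripper_width: 0.0426
finger_force: 0.0
```

```bash
python3 w.py 2; python3 -c "
from h import *
plan([(np.array([.492,.0645,.016]),Rdown(5))])"
```

```text
[0.49199109 0.06476095 0.11000733] [0.42239432 0.05858711 0.25215592]
[  218   123   124   154 12248] z [0.0033 0.0044 0.0055] rect ((492.68310546875, 65.44050598144531), (119.04129791259766, 89.44991302490234), 5.232409954071045)
[ 277  123   67   53 2612] z [0.0032 0.0044 0.0056] rect ((450.13360595703125, 82.76477813720703), (37.171024322509766, 47.250267028808594), 5.105404853820801)
[ 404  192   85  107 5360] z [0.0032 0.0043 0.0055] rect ((516.0098266601562, 195.82308959960938), (84.01506805419922, 63.53409957885742), 11.318746566772461)
bar [ 271  170   21   93 1816] z 0.041 ((492.2430114746094, 65.45166015625), (63.25971984863281, 12.894938468933105), 4.709537982940674)
bar [ 456  223   24   86 1699] z 0.0409 ((515.9812622070312, 195.6239471435547), (63.60136795043945, 13.851093292236328), 12.019050598144531)
t 2.35 tcp [0.4936 0.0646 0.112 ] j [ 0.022 -0.111  2.096  0.     1.154 -1.638] f [ 0.9 -0.8  0.6] w 0.04300965069620063
[0.0074, 0.0001, 0.3838, -0.0001, 0.0053, 0.0032]
```

Emit:
step_arm:
  motion:
    - [[0, 0.003, 0.12, 0, 0, 0.005, 0], [0, 0.003, 0.24, 0, 0, 0.005, 0], [0, 0.003, 0.33, 0, 0, 0.005, 0], [0, 0.003, 0.372, 0, 0, 0.005, 0], [0, 0.003, 0.372, 0, 0, 0.005, 0], [0, 0.003, 0.372, 0, 0, 0.005, 1], [0, 0.003, 0.372, 0, 0, 0.005, 1], [0, 0.003, 0.372, 0, 0, 0.005, 1], [0, 0.003, 0.372, 0, 0, 0.005, 1], [0, 0.003, 0.372, 0, 0, 0.005, 1], [0, 0.003, 0.372, 0, 0, 0.005, 1]]
  squeeze: 60

```text
time_s: 3.45
eef_pos: [0.4946, 0.0645, 0.0193]
orientation: [0.002, -0.042, 0.999, 0.0]
wrist_force: [-1.1, 0.1, 6.6]
gripper_width: 0.0127
finger_force: 61.1
```

Emit:
step_arm:
  motion:
    - [[0, 0, -0.05, 0, 0, 0, 1], [0, 0, -0.15, 0, 0, 0, 1], [0, 0, -0.3, 0, 0, 0, 1], [0, 0, -0.45, 0, 0, 0, 1], [0, 0, -0.45, 0, 0, 0, 1], [0, 0, -0.45, 0, 0, 0, 1]]

```text
time_s: 4.05
eef_pos: [0.4929, 0.0643, 0.1307]
orientation: [0.001, -0.042, 0.999, -0.0]
wrist_force: [0.1, 0.9, -2.5]
gripper_width: 0.0128
finger_force: 60.0
```

```bash
cat > look.py <<'E'
from h import *
import sys
k=sys.argv[1]; out=[]
for n in ("side","wrist"):
    c=camera_info(n); p,d=grab_frame(n); np.savez(f"pics/{n}{k}.npz",p=p,d=d,K=c["K"],eye=c["eye"],attitude=c["attitude"])
    out.append(p[...,::-1])
cv2.imwrite(f"pics/l{k}.png",cv2.resize(np.hstack([cv2.resize(out[0][130:370,140:460],(560,420)),out[1]]),(800,300)))
s=sense(); print(s["time_s"],s["eef_pos"],s["orientation"],s["wrist_force"],s["ft_torque"])
E
python3 look.py 3
```

```text
4.15 [0.4911558  0.06429614 0.12786927] [-1.45046991e-03 -4.22930571e-02  9.99104195e-01  2.13415195e-05] [ 0.56038887  0.33907094 -2.16246996] [-0.00205647  0.04613785  0.02172349]
```

View pics/l3.png

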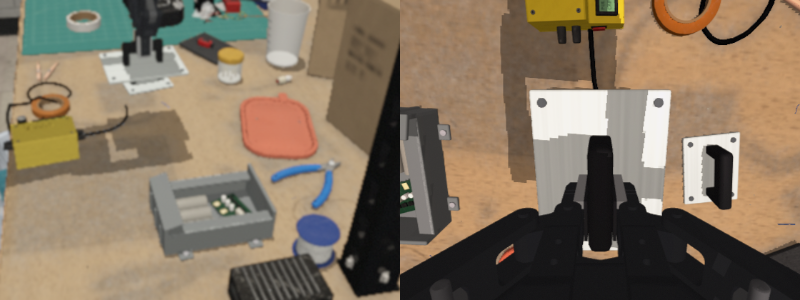

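The cover is lifted and hangs level; the cable stayed on the table. The small cover at (712,170) is untouched. Next I measure the cover in the tool frame.

```bash
cat > rel.py <<'E'
from h import *
import sys
c=dict(np.load(f"pics/wrist{sys.argv[1]}.npz")); P=pts(c,c["d"]); h=cv2.cvtColor(c["p"],cv2.COLOR_RGB2HSV)
s=sense(); q=s["orientation"]; R0=R.from_quat([q[1],q[2],q[3],q[0]])
T=R0.inv().apply(P.reshape(-1,3)-s["eef_pos"]).reshape(P.shape)
m=((h[...,1]<45)&(h[...,2]>90)&(T[...,2]>-.005)&(T[...,2]<.03)&(abs(T[...,0])<.085)&(abs(T[...,1])<.06))
n,l,st,ce=cv2.connectedComponentsWithStats(m.astype(np.uint8)); 
Q=np.vstack([T[l==i] for i in range(1,n) if st[i,4]>300])
A=np.c_[Q[:,:2],np.ones(len(Q))]; co=np.linalg.lstsq(A,Q[:,2],rcond=None)[0]
print("plane z=ax+by+c deg:",np.degrees(co[:2]).round(2),co[2].round(4),"rms",(A@co-Q[:,2]).std().round(4))
print("rect tool mm",cv2.minAreaRect((Q[:,:2]*1000).astype(np.float32)),"x",np.percentile(Q[:,0],[.2,99.8]),"y",np.percentile(Q[:,1],[.2,99.8]))
E
python3 rel.py 3
```

```text
plane z=ax+by+c deg: [-0.12  0.03] 0.0138 rms 0.0008
rect tool mm ((16.597209930419922, 0.12834930419921875), (90.19645690917969, 89.36760711669922), 89.90325164794922) x [-0.02641073  0.06113736] y [-0.04455606  0.04436004]
```

```bash
cat >> h.py <<'E'
BO=np.array([.5443,-.1642,0]); BY=2.1
def tcp(xb,zb,th,dy=0):
    o=R.from_euler("z",BY,degrees=True); t=np.radians(th)
    B=np.array([xb,dy,zb])/1e3; X=np.array([np.cos(t),0,np.sin(t)]); N=np.array([-np.sin(t),0,np.cos(t)])
    return BO+o.apply(B+.0612*X+.0186*N), Rdown(BY,th)
E
python3 -c "
from h import *
plan([(np.array([.51,-.02,.14]),Rdown(BY)),(np.array([.51,-.02,.14]),Rdown(BY,12))],(np.array([.492,.065,.1295]),Rdown(5)))"
```

```text
t 4.15 tcp [0.492  0.065  0.1295] j [ 0.022 -0.132  2.086 -0.     1.191 -1.634] f [ 0.6  0.3 -2.2] w 0.012561272048546105
[-0.0421, -0.345, -0.042, 0.0, 0.0, 0.0967]
[-0.0421, -0.345, -0.042, 0.0101, -0.3999, 0.0963]
```

Emit:
step_arm:
  motion:
    - [[-0.01, -0.08, -0.01, 0, 0, 0.02, 1], [-0.02, -0.18, -0.02, 0, 0, 0.05, 1], [-0.03, -0.27, -0.03, 0, 0, 0.08, 1], [-0.0421, -0.345, -0.042, 0, 0, 0.0967, 1], [-0.0421, -0.345, -0.042, 0, 0, 0.0967, 1], [-0.0421, -0.345, -0.042, 0, 0, 0.0967, 1], [-0.0421, -0.345, -0.042, 0, 0, 0.0967, 1]]

```text
time_s: 4.85
eef_pos: [0.5093, -0.02, 0.1385]
orientation: [-0.001, -0.017, 1.0, 0.0]
wrist_force: [-0.8, 0.2, -1.5]
gripper_width: 0.013
finger_force: 59.9
```

```bash
python3 w.py 4; python3 bx.py w4; python3 -c "
from h import *
plan([tcp(-38,85,12),tcp(-38,40,12)],(np.array([.51,-.02,.14]),Rdown(BY)))"
```

```text
[ 0.50929462 -0.01997127  0.13846127] [ 0.43964978 -0.0224619   0.28069921]
[  181   126   199   176 24219] z [0.1228 0.1238 0.1249] rect ((531.7675170898438, -19.295303344726562), (155.47589111328125, 156.92359924316406), 1.9781205654144287)
[ 497  159   63  102 4125] z [0.0032 0.0043 0.0055] rect ((517.0514526367188, 188.7906494140625), (83.27546691894531, 49.450531005859375), 10.956411361694336)
bar [ 40 318  76   7 416] z 0.0412 ((611.1163330078125, -179.13832092285156), (2.3367767333984375, 57.597755432128906), 1.9501891136169434)
0.0455 [   1  152  140   34 3807] z [0.0458 0.0481 0.0504] [[485.6, -165.5], [22.6, 96.0], 2.0]
0.0455 [ 37 324  67   6 271] z [0.0456 0.0464 0.0474] [[612.6, -182.5], [5.2, 53.0], 2.1]
 all [[544.4, -163.9], [141.0, 95.9], 1.4]
0.031 [  14  145  148  161 3000] z [0.0321 0.0334 0.0346] [[515.7, -137.8], [149.0, 80.1], 33.2]
0.031 [  20  186  104  134 3274] z [0.0319 0.0334 0.0349] [[556.7, -180.3], [111.4, 62.8], 2.4]
 all [[559.0, -168.3], [117.3, 189.5], 79.3]
t 4.9 tcp [ 0.51 -0.02  0.14] j [-0.144 -0.111  2.047  0.     1.208 -1.75 ] f [-0.1  0.6 -1.8] w 0.012725400485758404
[-0.188, -0.5814, 0.0963, -0.0, -0.4, 0.0]
[-0.188, -0.5814, 0.2763, -0.0, -0.4, 0.0]
```

View pics/w4.png

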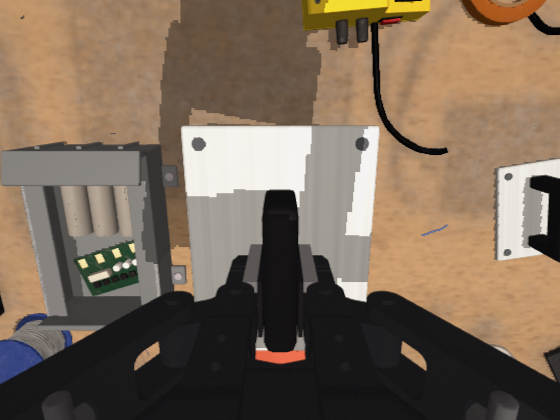

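The wrist view shows the box at (90,235) with its lip along row 165, and the cover square in the grip. The measurements agree to 1 mm. I'll tilt and move over the box.

Emit:
step_arm:
  motion:
    - [[-0.02, -0.1, 0, 0, -0.1, 0, 1], [-0.06, -0.22, 0, 0, -0.2, 0, 1], [-0.11, -0.35, 0, 0, -0.3, 0, 1], [-0.15, -0.47, 0.02, 0, -0.4, 0, 1], [-0.188, -0.5814, 0.05, 0, -0.4, 0, 1], [-0.188, -0.5814, 0.1, 0, -0.4, 0, 1], [-0.188, -0.5814, 0.18, 0, -0.4, 0, 1], [-0.188, -0.5814, 0.235, 0, -0.4, 0, 1], [-0.188, -0.5814, 0.235, 0, -0.4, 0, 1], [-0.188, -0.5814, 0.235, 0, -0.4, 0, 1]]

```text
time_s: 5.9
eef_pos: [0.562, -0.1635, 0.0807]
orientation: [0.104, -0.017, 0.994, 0.002]
wrist_force: [-0.9, -0.0, -1.5]
gripper_width: 0.0129
finger_force: 59.9
```

```bash
python3 look.py 5; python3 -c "
from h import *
from h import BO
a=tcp(-38,50.3,12); s=sense();print('err mm',(s['eef_pos']-a[0])*1e3)
plan([tcp(-38,38,12),tcp(-44,36.5,12),tcp(-54,36.2,12),tcp(-60,36,12),tcp(-60,35.5,8),tcp(-60,35,4),tcp(-60,34.3,0),tcp(-60,33.8,0)],a)"
```

```text
6.0 [ 0.56294131 -0.16414575  0.08218448] [ 0.10531527 -0.01730062  0.99428728  0.00147798] [ 0.72159488  0.62092145 -1.56500787] [ 0.02330352  0.20247069 -0.05520503]
err mm [ 0.65792259 -0.60516863  0.96673608]
t 6.0 tcp [ 0.5623 -0.1635  0.0812] j [-0.418  0.015  2.042  0.117  0.897 -2.088] f [ 0.7  0.6 -1.6] w 0.013172628913505884
[0.0102, -0.0, 0.0481, 0.0, 0.0, 0.0]
[0.035, -0.0, 0.049, 0.0, 0.0, 0.0]
[0.0743, -0.0, 0.0419, 0.0, 0.0, 0.0]
[0.098, -0.0, 0.0377, 0.0, 0.0, 0.0]
[0.0938, -0.0, 0.0569, 0.0, 0.1333, 0.0]
[0.0908, -0.0, 0.0764, 0.0, 0.2667, -0.0]
[0.0893, 0.0, 0.0968, 0.0, 0.4, 0.0]
[0.0897, 0.0, 0.0988, 0.0, 0.4, 0.0]
```

View pics/l5.png

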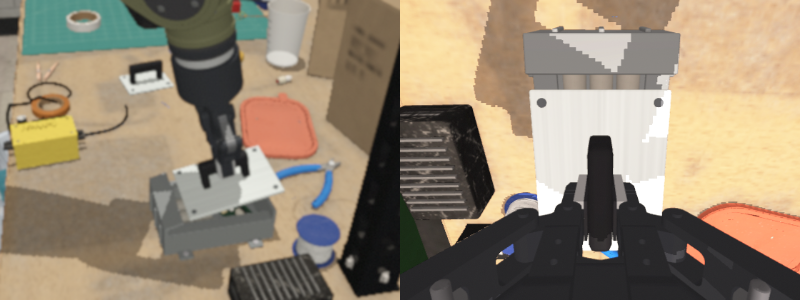

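The cover is centred on the box and tilted, with its near edge (row 90) short of the lip's edge (row 75). I'll lower it and hook it.

Emit:
step_arm:
  motion:
    - [[0.005, 0, 0.025, 0, 0, 0, 1], [0.0102, 0, 0.0481, 0, 0, 0, 1], [0.0102, 0, 0.0481, 0, 0, 0, 1], [0.0102, 0, 0.0481, 0, 0, 0, 1], [0.022, 0, 0.0485, 0, 0, 0, 1], [0.035, 0, 0.048, 0, 0, 0, 1], [0.05, 0, 0.046, 0, 0, 0, 1], [0.065, 0, 0.043, 0, 0, 0, 1], [0.08, 0, 0.0405, 0, 0, 0, 1], [0.09, 0, 0.039, 0, 0, 0, 1], [0.098, 0, 0.0377, 0, 0, 0, 1], [0.098, 0, 0.0377, 0, 0, 0, 1], [0.098, 0, 0.0377, 0, 0, 0, 1]]

```text
time_s: 7.3
eef_pos: [0.5403, -0.1652, 0.0669]
orientation: [0.105, -0.017, 0.994, 0.002]
wrist_force: [0.2, 0.1, -1.9]
gripper_width: 0.0129
finger_force: 59.9
```

```bash
python3 look.py 6; python3 rel.py 6; python3 -c "
from h import *
a=tcp(-60,36,12); s=sense();print('err mm',(s['eef_pos']-a[0])*1e3)
plan([tcp(-60,35.5,8),tcp(-60,35,4),tcp(-60,34.3,0),tcp(-60,33.8,0)],a)"
```

```text
7.4 [ 0.54036106 -0.16514049  0.06685087] [ 0.1046172  -0.01694365  0.9943667   0.00173756] [-0.43688366  0.84958283 -1.4599387 ] [-0.03504706  0.12848066 -0.05754455]
plane z=ax+by+c deg: [-3.97  0.07] 0.0147 rms 0.0038
rect tool mm ((24.951745986938477, 1.3109588623046875), (104.2410888671875, 96.01893615722656), 0.012107702903449535) x [-0.02518448  0.07550881] y [-0.04571576  0.04846141]
err mm [ 0.06289916 -0.79374646 -0.06686958]
t 7.4 tcp [ 0.5403 -0.1643  0.0669] j [-0.438 -0.009  2.096  0.124  0.872 -2.114] f [-0.4  0.8 -1.5] w 0.012874437672602669
[-0.0042, 0.0, 0.0192, 0.0, 0.1333, 0.0]
[-0.0071, 0.0, 0.0387, 0.0, 0.2667, -0.0]
[-0.0087, 0.0, 0.0592, 0.0, 0.4, 0.0]
[-0.0083, 0.0, 0.0611, 0.0, 0.4, 0.0]
```

View pics/l6.png

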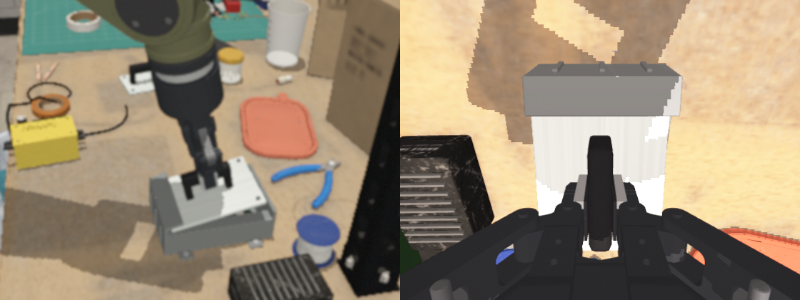

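The near edge is under the lip (the plate now disappears at row 115) and there is no contact force. I'll lower the other edge.

Emit:
step_arm:
  motion:
    - [[-0.002, 0, 0.01, 0, 0.066, 0, 1], [-0.0042, 0, 0.0192, 0, 0.1333, 0, 1], [-0.006, 0, 0.029, 0, 0.2, 0, 1], [-0.0071, 0, 0.0387, 0, 0.2667, 0, 1], [-0.008, 0, 0.048, 0, 0.333, 0, 1], [-0.0087, 0, 0.056, 0, 0.385, 0, 1], [-0.0085, 0, 0.0592, 0, 0.4, 0, 1], [-0.0083, 0, 0.0611, 0, 0.4, 0, 1], [-0.0083, 0, 0.0611, 0, 0.4, 0, 1], [-0.0083, 0, 0.0611, 0, 0.4, 0, 1]]

```text
time_s: 8.4
eef_pos: [0.5462, -0.1651, 0.0533]
orientation: [0.001, -0.017, 1.0, -0.0]
wrist_force: [0.2, 1.7, 4.9]
gripper_width: 0.0128
finger_force: 60.9
```

```bash
python3 look.py 7; python3 rel.py 7; python3 -c "
from h import *
a=tcp(-60,33.8,0); s=sense();print('err mm',(s['eef_pos']-a[0])*1e3)
c=dict(np.load('pics/side7.npz')); P=pts(c,c['d']); h=cv2.cvtColor(c['p'],cv2.COLOR_RGB2HSV)
o=R.from_euler('z',BY,degrees=True); Q=o.inv().apply(P.reshape(-1,3)-BO); m=(h.reshape(-1,3)[:,1]<45)&(h.reshape(-1,3)[:,2]>140)&(abs(Q[:,0])<72)&(abs(Q[:,1])<.05)&(Q[:,2]>.03)&(Q[:,2]<.06)&(abs(Q[:,0])<.07)
Q=Q[m]; A=np.c_[Q[:,:2],np.ones(len(Q))]; print(len(Q),np.linalg.lstsq(A,Q[:,2],rcond=None)[0],np.percentile(Q,[1,50,99],axis=0))"
```

```text
8.5 [ 0.54615901 -0.16506033  0.05327734] [ 9.73411294e-04 -1.69290560e-02  9.99856204e-01 -1.77817687e-04] [-0.60252068  1.09286757  6.05790137] [ 0.27385897 -0.00110901  0.03710345]
plane z=ax+by+c deg: [-6.65  0.4 ] 0.0155 rms 0.0035
rect tool mm ((4.598785400390625, 1.2274093627929688), (140.6420440673828, 96.00566101074219), 0.09245408326387405) x [-0.06491078  0.07355592] y [-0.04594517  0.048819  ]
err mm [ 0.65982034 -0.90430367  0.87734083]
2162 [-0.01788898  0.00716979  0.04134169] [[-0.05646408 -0.04824878  0.03530398]
 [ 0.00113602 -0.02382914  0.04055693]
 [ 0.06894239  0.03969369  0.05255255]]
```

View pics/l7.png

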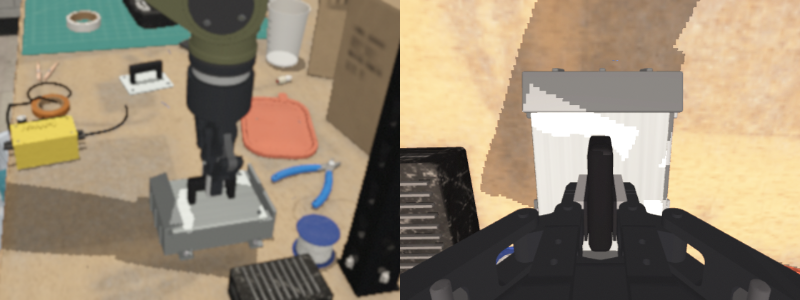

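The cover is down inside the far wall, still hooked, with about 6 N of contact. I'll let go and retreat upward.

Emit:
step_arm:
  motion:
    - [[0, 0, 0, 0, 0, 0, 0.3], [0, 0, 0, 0, 0, 0, 0], [0, 0, 0, 0, 0, 0, 0], [0, 0, 0, 0, 0, 0, 0], [0, 0, 0, 0, 0, 0, 0], [0, 0, -0.1, 0, 0, 0, 0], [0, 0, -0.2, 0, 0, 0, 0], [0, 0, -0.35, 0, 0, 0, 0], [0, 0, -0.5, 0, 0, 0, 0], [0, 0, -0.6, 0, 0, 0, 0], [0, 0, -0.6, 0, 0, 0, 0], [0, 0, -0.6, 0, 0, 0, 0]]

```text
time_s: 9.7
eef_pos: [0.5455, -0.165, 0.2023]
orientation: [0.0, -0.017, 1.0, -0.0]
wrist_force: [0.5, -1.2, -0.1]
gripper_width: 0.0427
finger_force: 0.0
```

```bash
python3 look.py 8; python3 - <<'E'
from h import *
o=R.from_euler('z',BY,degrees=True)
c=dict(np.load('pics/wrist8.npz')); P=pts(c,c['d']); h=cv2.cvtColor(c['p'],cv2.COLOR_RGB2HSV).reshape(-1,3)
Q=o.inv().apply(P.reshape(-1,3)-BO); box=(abs(Q[:,0])<.075)&(abs(Q[:,1])<.05)
m=box&(h[:,1]<45)&(abs(Q[:,0])<.045)&(abs(Q[:,1])<.04)&(abs(Q[:,2]-.04)<.008)
q=Q[m]; A=np.c_[q[:,:2],np.ones(len(q))]; print(len(q),"slope deg",np.degrees(np.linalg.lstsq(A,q[:,2],rcond=None)[0][:2]),np.median(q[:,2]))
for lo,hi in((-.045,-.03),(-.01,.01),(.03,.045),(.05,.057),(.059,.065)):
    s=Q[box&(Q[:,0]>lo)&(Q[:,0]<hi)&(abs(Q[:,1])>.012)&(abs(Q[:,1])<.04)]; print(lo,len(s),np.percentile(s[:,2],[10,50,90]).round(4))
b=box&(h[:,2]<70)&(abs(Q[:,2]-.076)<.005); print("bar",cv2.minAreaRect((Q[b][:,:2]*1000).astype(np.float32)),np.median(Q[b][:,2]))
E
```

```text
9.8 [ 0.54436945 -0.16455562  0.20005448] [-1.57836345e-03 -1.69843784e-02  9.99854294e-01  6.55361226e-04] [ 0.32308423 -0.22687632 -0.56133773] [ 0.02582033 -0.00538259  0.01836534]
7146 slope deg [-0.05395181 -0.00866019] 0.03839632981135119
-0.045 1080 [0.0375 0.0384 0.0394]
-0.01 6404 [0.0384 0.2334 0.2564]
0.03 888 [0.0375 0.0384 0.0393]
0.05 388 [0.0375 0.0385 0.0395]
0.059 105 [0.0328 0.0345 0.0383]
bar ((-0.9718685150146484, -0.7915353775024414), (12.524407386779785, 61.92121124267578), 89.99866485595703) 0.07490728351319934
```

View pics/l8.png

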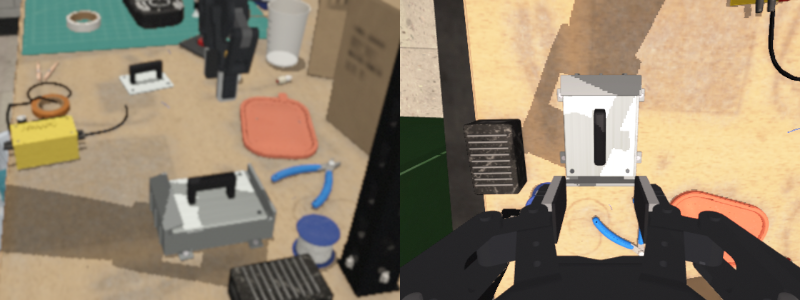

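The cover lies flat on the box (0.05° tilt, top at 38–39 mm, centred to 1 mm) and is hooked under the lip. The gripper is clear and the small cover has not moved.

```bash
python3 -c "
from rig import job_done; print(job_done())"
```

```text
the job is handed in; nothing more can be done
None
```

The larger cover now lies flat on the battery box, hooked under the lip and inside the far wall; it is released, the smaller cover was left alone, and the job was handed in at about 10 s of the 38 s limit.

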